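# Turn the instrument rack over against the splash stop

## Robot

A 6-joint arm with a two-finger parallel gripper is mounted at the origin on the work surface. World frame = base frame: x ahead of the robot, y to its left, z up, the work surface at z = 0. Lengths are in m, angles in rad, forces in N, time in s.
With the tool pointing down it reaches from about 0.375 to 0.975 m from the base axis. Payload 3.8 kg.
Tool frame: the origin (TCP) lies at the very end of the fingers, on their centre line; the grasp point (between the pads) lies 19 mm behind it; z points along the fingers, y is the line along which they close (so a half turn about z gives the same grasp; the last joint's range is limited). The gripper opens to 85 mm and grips with 20 to 120 N. Pads are 22 mm wide; open, the fingers measure 114 mm over their backs; the gripper's body (76 mm by 85 mm) begins 54 mm behind the grasp point. The pads swing forward as they close: fully open they stand 13 mm farther back than shut.
Start: joints at [1.079, 0.264, 1.604, -0, 1.274, -0.037], TCP at [0.297, 0.606, 0.231] pointing down, gripper open.
Joint ranges: [-2.63, 2.63], [-0.94, 2.18], [0.31, 2.57], [-1.31, 4.45], [0, 2.66], [-2.55, 2.55]. Speed limits (rad/s): [2.57, 2.57, 3.14, 3.14, 3.14, 3.14].

## Interface

Orientations are given as a rotation vector (axis times angle).
In Python, from workcell import * gives the robot as it stands.
- The arm moves only by the shell command python3 -m crank 'ROWS' [OPENING] [FORCE]. ROWS is JSON, a list that holds one entry, the list of rows, each a list of 6 numbers: the shift along the tool's x, y, z in cm, then the turn, a rotation vector about the tool's x, y, z in rad. In form: [[[dx, dy, dz, ax, ay, az], ...]]. A call has 1 to 8 rows; each row shifts and turns the commanded pose from where the row before left it, along the tool's axes as they then stand; what a row does not reach is not made up. A row lasts 1/12 s, in which the tool goes at most 41.7 mm and 7.16 degrees, less where a joint would pass 70% of its speed; a pose out of reach is approached as far as the arm can. A call with a gripper value outside its range is refused whole. OPENING is the finger opening in cm, from 0 to 8.54, set as the call begins (- or left out, the last holds). The fingers move at their own pace and stop on an object; FORCE is the grip in N (left out, the last holds). Time passes only in rows, so rows that do not move let the fingers close. It gives the time, the measured TCP pose, the force, the opening and the grip force at its end, in the units of the state.
- read_state(): the state, without advancing time (a new reading comes with each control period).
- read_camera(name): name is "scene" or "side" or "wrist"; returns the picture (480x640x3 uint8, blue, green, red); there is no depth.
- camera_model(name): a dict with "camera_matrix" (3x3 intrinsics, pixels), "R" (3x3) and "t" (3): a world point X has camera coordinates R X + t. Camera axes: x right, y down, z forward; pixel columns grow to the right and rows downward; lengths in m; the calibration is good to about 2 mm. A picture is of the moment at which its call begins: read the wrist's pose just before it. camera_model takes no time and is no camera call; for the wrist camera it gives the pose at the moment of the call.
- finish_job(): hands the job in; it is judged then, once.
The state is a dict: "time": time; "q": joint angles; "joint_vel": joint speeds; "joint_torque": joint torques, N m; "tool_pos": TCP position; "tcp_rot": TCP orientation; "wrist_force": force on the tool from outside, world axes, zero at the start; "torque": the same for the moment, N m; "width": opening from 0.0 (shut) to 1.0 (fully open); "grip_force": force on a finger pad.
Only numpy, scipy, OpenCV 4.12 (cv2) and the standard library are available. Lean on these libraries where they do the work, as an engineer would, in place of code of your own. Each camera call takes 0.05 s, during which the arm holds its last target. There are 200 camera calls.

## Task

On the packing counter one instrument rack lies ribs down; turn it over so that it can be loaded. With the fingers, gently push it along the counter into the coved splash stop until it tips up and leans there, then tip its raised edge back over so that it falls over and lies flat on the counter in front of the stop, ribs up. Do not pinch it or lift it off the counter, and leave the other rack and everything else where it is.

Things in the scene. Friction and masses are not known exactly. Their poses are not given: they have to be found in the camera images.
- rack: Rack to turn over: aluminium plate 100 (x) by 80 (y) by 4 mm, about 0.12 kg, one face smooth, the other with two ribs (76 mm along x, 8 wide, 6 high, at y = -24 and 24 mm). It starts ribs down: plate 6 to 10 mm above the counter. Origin: centre of the rib side, level with the rib tops; z points out of the smooth face: up at the start, down (origin 10 mm high) once turned. Friction 0.8.
- rack_edge_a (a point): Middle of the rack's -x edge (80 mm long, half plate thickness): at the start the edge away from the stop, the one to push on. The ribs end 12 mm short of it.
- rack_edge_b (a point): Middle of the rack's +x edge (80 mm long, half plate thickness): at the start roughly parallel to the stop and 5 to 40 mm before its cove. It rides up the cove when the rack is pushed.
- rack_edge_c (a point): Middle of the rack's -y edge, at half plate thickness.
- rack_edge_d (a point): Middle of the rack's +y edge, at half plate thickness.
- stop: Bright metal stop fixed to the counter, 340 mm long along its y, with a slippery coved front (friction 0.28). Origin: on the counter, mid-length, on the line where the cove begins. +x points level into the cove, away from the robot. The cove rises in flats from (x, z) = (0, 0) to (17, 12), (25.5, 22), (32, 34), (35, 44) and (37, 56) mm.
- stop_rim (a point): Middle of the stop's top rim, 56 mm high, 4 mm thick (x 37 to 41 mm); behind it a sheer drop to a 3 mm flange that ends at x = 71 mm. A rack pushed home leans on the rim by itself at about 53 degrees: edge_a on the counter near x = -14 mm, edge_b about 82 mm high near x = 46 mm, overhanging the rim; drawn back by that edge it topples towards the robot.
- other_rack: A second rack of the same make, already lying ribs up (smooth face on the counter, rib tops 10 mm high), before the same stop, to the left or right of the first. Origin: centre of its underside. Leave it.
- bur_jar: Bystander: small glass jar, 30 mm across, 42 mm high, standing between the two racks. Origin: centre of its base.
- mirror: Bystander: steel mouth mirror lying along its x, 155 mm long, handle 8 mm thick, outside the racks on the left. Origin: on the counter under its handle.
- cup: Bystander: open steel cup, 64 mm across, 55 mm high, outside the racks on the right. Origin: centre of its base.
- spray: Bystander: white bottle, 64 mm across, 170 mm high, on the right. Origin: centre of its base.
- tray: Bystander: empty shallow steel tray, 160 by 100 by 25 mm, on the left. Origin: centre of its base.
- tape: Bystander: white roll of pouch tape, 90 mm across, 20 mm high, on the right. Origin: centre of its base.
Not all that is in view belongs to the job. What is shaped like the rack but turquoise is not meant.

How it is judged:
On the way:
1. the rack is tipped up by more than 40 degrees and leans on the stop (angle between rack's own z axis and vertical between 0.7 and 1.6 rad and contact force between rack and stop above 0.05 N), for 0.1 s.
At the end, for the whole second after the job is handed in: The rack lies at rest, ribs up, flat within 6 degrees on the counter itself (its origin 6 to 15 mm high), in front of the stop: its centre 25 to 250 mm before the line where the cove starts and within 250 mm of the stop's middle (angle between rack's own z axis and vertical above 3.04 rad and height (world z) of rack between 0.006 and 0.015 m and x of rack in the frame of stop between -0.25 and -0.025 m and y of rack in the frame of stop between -0.25 and 0.25 m and linear speed of rack below 0.01 m/s and angular speed of rack below 0.1 rad/s); the robot touches nothing.
It fails at once if the rack is lifted off the counter (all four of its edges more than 35 mm high) (height (world z) of each of rack_edge_a, rack_edge_b, rack_edge_c, rack_edge_d above 0.035 m).
It fails at once if the rack is pinched or shoved hard (fingers press it with more than 35 N) (contact force between the fingers and rack above 35 N).
It fails at once if the other rack is moved by more than 25 mm (distance of other_rack from where it was at the start of the episode above 0.025 m).
It fails at once if one of the other things on the counter is moved by more than 25 mm (distance of any of bur_jar, mirror, cup, spray, tray, tape from where it was at the start of the episode above 0.025 m).
It also fails if it takes over 51 s, if anything falls off the work surface, if the arm or the gripper's body presses on something with over 40 N, if the wrist force passes 120 N, or if a joint passes its speed limit or range.

## Working session

There is one attempt and no reset: what is moved stays moved. The work goes in short steps, Python scripts to look and compute and a shell command to move; the robot and the scene stay as the last step left them, time stands still between calls to the robot, and variables do not carry over. Pictures are saved under pics/ and viewed, at most 10 in all, crops included, and the job is handed in when it is done.

```bash
mkdir -p pics; ls; python3 - <<'E'
from workcell import *
import cv2
s=read_state(); print(s)
for n in("scene","side"):
    im=read_camera(n); cv2.imwrite(f"pics/{n}0.png",im)
    m=camera_model(n); print(n,m["camera_matrix"],m["R"],m["t"])
E
```

```text
pics
{'time': 0.0, 'q': array([ 1.07908693e+00,  2.64754952e-01,  1.60537003e+00, -1.42279616e-05,
        1.27371548e+00, -3.68595849e-02]), 'joint_vel': array([ 3.70127006e-05, -2.15504756e-04,  5.13401664e-04, -6.49550022e-04,
        3.99726771e-04, -9.15736966e-04]), 'joint_torque': array([ 5.52282727e-04, -5.15117884e+01, -3.67305851e+01,  7.46442311e-05,
        1.31824269e-02,  1.61514441e-05]), 'tool_pos': array([0.2961804 , 0.60573195, 0.22996297]), 'tcp_rot': array([-0.70819704, -3.06013778,  0.00341322]), 'wrist_force': array([-0.34312571,  0.41125988, -0.02896331]), 'torque': array([-0.03067067, -0.03408031,  0.04058525]), 'grip_force': 0.0, 'width': 0.9980727268564237}
scene [[511.42206248   0.         310.57783803]
 [  0.         511.42206248 235.46463155]
 [  0.           0.           1.        ]] [[-0.3466541   0.93791757  0.01189819]
 [ 0.75470845  0.2864276  -0.59023249]
 [-0.55699739 -0.19562685 -0.80714561]] [ 0.14325135 -0.27132311  1.41596888]
side [[517.37593255   0.         325.44371068]
 [  0.         517.37593255 244.35813337]
 [  0.           0.           1.        ]] [[ 0.9980052  -0.06294855  0.00480722]
 [-0.0394685  -0.68154776 -0.73070848]
 [ 0.04927339  0.72906113 -0.68267269]] [-0.43604869  0.06046092  1.16983349]
```

View pics/scene0.png

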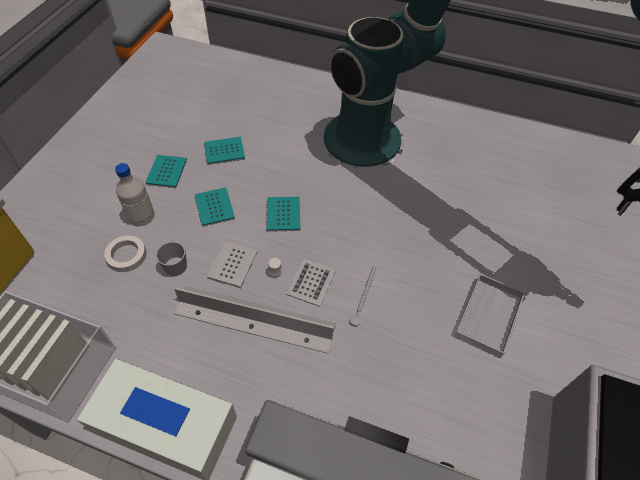

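View pics/side0.png

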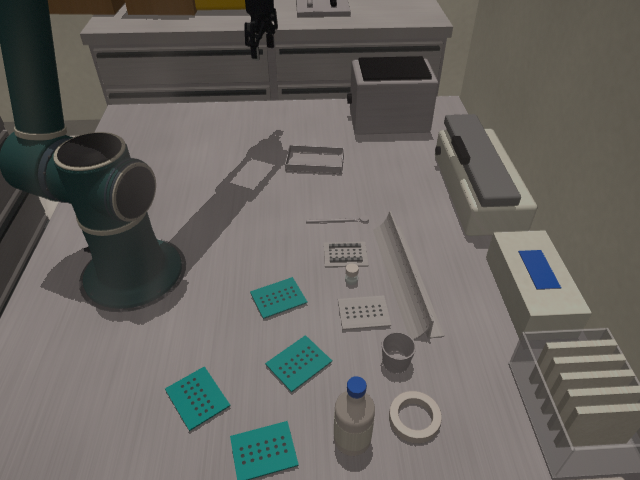

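The scene view shows two bare-metal racks before the stop. The one at scene (232,265) / side (364,313) has a plain face with holes. The one at scene (312,283) / side (346,253) looks ribbed. The jar sits between them at (274,266). Four turquoise plates at (166,170), (224,150), (214,206) and (283,213) are decoys. I choose (232,265) and check it in a crop.

```bash
python3 - <<'E'
import cv2,numpy as np
a=cv2.imread("pics/scene0.png")[225:365,150:350]; b=cv2.imread("pics/side0.png")[200:345,300:460]
a=cv2.resize(a,None,fx=4,fy=4,interpolation=cv2.INTER_CUBIC);b=cv2.resize(b,None,fx=4,fy=4,interpolation=cv2.INTER_CUBIC)
cv2.imwrite("pics/ca.png",a);cv2.imwrite("pics/cb.png",b)
E
```

```text
(no output)
```

View pics/ca.png

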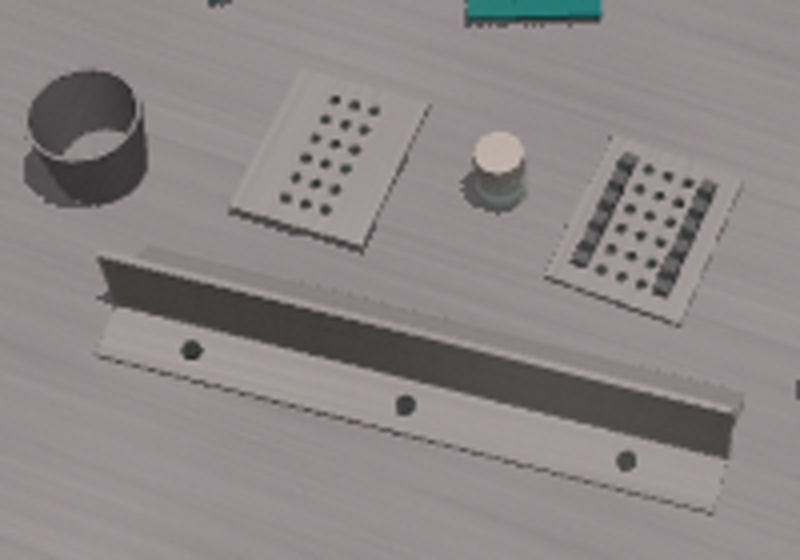

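View pics/cb.png

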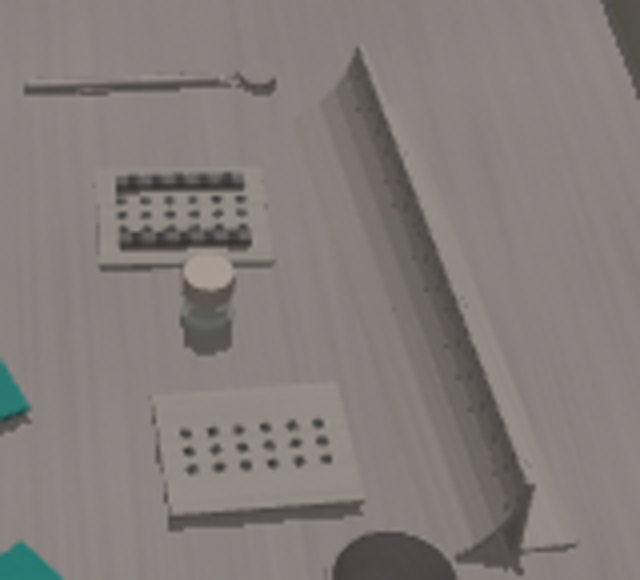

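The chosen rack shows its smooth face with holes and casts a shadow along its edges, so it is ribs down. Its corners in the scene crop are about (302,70), (430,104), (362,240) and (230,208). The neighbour has ribs on top. The stop's rim ends are at (97,257) and (742,408) in the scene crop.

```bash
cat > h.py <<'E'
from workcell import *
import numpy as np, cv2
from scipy.spatial.transform import Rotation as Rot
def P(n):
    m=camera_model(n); return np.array(m["camera_matrix"])@np.c_[m["R"],m["t"]]
def tri(a,b,na="scene",nb="side"):
    X=cv2.triangulatePoints(P(na),P(nb),np.array(a,float).reshape(2,1),np.array(b,float).reshape(2,1))[:,0]
    return X[:3]/X[3]
def ray(n,p,z):
    m=camera_model(n);R=np.array(m["R"]);C=-R.T@m["t"]
    d=R.T@np.linalg.solve(m["camera_matrix"],[*p,1]);return C+d*(z-C[2])/d[2]
E
python3 - <<'E'
from h import *
np.set_printoptions(precision=4,suppress=True)
S=lambda p:(p[0]/4+150-.4,p[1]/4+225-.4); D=lambda p:(p[0]/4+300-.4,p[1]/4+200-.4)
pts={'aL':((430,104),(152,398)),'aR':((302,70),(168,516)),'bL':((362,240),(336,383)),'bR':((230,208),(362,502)),
'rimR':((97,257),(533,485)),'rimL':((742,402),(357,47)),'jar':((499,152),(208,280))}
for k,(a,b) in pts.items():
    print(k,tri(S(a),D(b)), ray('scene',S(a),.01)[:2],ray('side',D(b),.01)[:2])
print('rims z56', [ray('scene',S(p),.056)[:2] for p in((97,257),(742,402))],[ray('side',D(p),.056)[:2] for p in((533,485),(357,47))])
print('flange',[ray('scene',S(p),.003)[:2] for p in((97,355),(714,514))])
print('cup',[ray('scene',S(p),.055)[:2] for p in((30,110),(140,110))])
m=camera_model("wrist");print(m)
E
```

```text
aL [ 0.4554 -0.1161  0.0069] [ 0.4571 -0.115 ] [ 0.4552 -0.1189]
aR [ 0.4582 -0.1953  0.0064] [ 0.4615 -0.1942] [ 0.457  -0.1973]
bL [ 0.5538 -0.1136  0.0099] [ 0.5531 -0.1133] [ 0.5544 -0.1142]
bR [ 0.5574 -0.1916  0.0059] [ 0.5603 -0.1902] [ 0.5559 -0.1943]
rimR [ 0.632  -0.2226  0.0529] [ 0.6138 -0.2435] [ 0.6449 -0.1887]
rimL [0.5953 0.1167 0.0525] [0.5722 0.1132] [0.6087 0.1657]
jar [ 0.4895 -0.058   0.0358] [ 0.4734 -0.0653] [ 0.4936 -0.0338]
rims z56 [array([ 0.6341, -0.2215]), array([0.5945, 0.1182])] [array([ 0.6303, -0.2245]), array([0.5961, 0.1104])]
flange [array([ 0.6635, -0.2172]), array([0.6329, 0.1191])]
cup [array([ 0.5651, -0.3016]), array([ 0.5439, -0.2457])]
{'camera_matrix': array([[429.822 ,   0.    , 317.835 ],
       [  0.    , 429.822 , 240.1443],
       [  0.    ,   0.    ,   1.    ]]), 'R': array([[ 0.4396,  0.8982, -0.0026],
       [ 0.8629, -0.4215,  0.2788],
       [ 0.2494, -0.1248, -0.9603]]), 't': array([-0.6734, -0.0369,  0.3796])}
```

```bash
python3 -m crank '[[[-2.27,-3.15,0,0,0,0],[-2.27,-3.15,0,0,0,0],[-2.27,-3.15,0,0,0,0],[-2.27,-3.15,0,0,0,0],[-2.27,-3.15,0,0,0,0],[-2.27,-3.15,0,0,0,0],[-2.27,-3.15,0,0,0,0],[-2.27,-3.15,0,0,0,0]]]' 3.5 20
python3 -m crank '[[[-2.27,-3.15,0,0,0,0],[-2.27,-3.15,0,0,0,0],[-2.27,-3.15,0,0,0,0],[-2.27,-3.15,0,0,0,0],[-2.27,-3.15,0,0,0,0],[-2.27,-3.15,0,0,0,0],[-2.27,-3.15,0,0,0,0],[-2.27,-3.15,0,0,0,0]]]'
python3 -m crank '[[[-2.27,-3.15,0,0,0,0],[-2.27,-3.15,0,0,0,0],[-2.27,-3.15,0,0,0,0],[-2.27,-3.15,0,0,0,0],[0,0,0,0,0,0.123],[0,0,0,0,0,0.123],[0,0,0,0,0,0.123],[0,0,0,0,0,0.123]]]'
python3 -m crank '[[[0,0,0,0,0,0.123],[0,0,0,0,0,0.123],[0,0,0,0,0,0.123],[0,0,0,0,0,0.123],[0,0,0,0,0,0.123],[0,0,0,0,0,0.123],[0,0,0,0,0,0.123],[0,0,0,0,0,0.123]]]'
python3 -m crank '[[[0,0,0,0,0,0.123],[0,0,0,0,0,0.123],[0,0,0,0,0,0.123],[0,0,0,0,0,0.123],[0,0,0,0,0,0.123],[0,0,0,0,0,0.123],[0,0,0,0,0,0.123],[0,0,0,0,0,0.123]]]'
python3 -m crank '[[[0,0,0,0,0,0.123],[0,0,0,0,0,0],[0,0,0,0,0,0]]]'
python3 - <<'E'
from h import *
s=read_state();R=Rot.from_rotvec(s["tcp_rot"]).as_matrix();print(s["time"],s["q"].round(2));print(R.round(3),s["tool_pos"])
cv2.imwrite("pics/w1.png",read_camera("wrist"))
E
```

```text
time: 0.77
tool_pos: [0.3485, 0.2982, 0.2308]
tcp_rot: [-0.707, -3.061, 0.001]
wrist_force: [-0.1, -0.5, 0.4]
width: 0.411
grip_force: 0.0
time: 1.43
tool_pos: [0.4009, -0.0078, 0.2311]
tcp_rot: [0.708, 3.06, 0.0]
wrist_force: [1.3, 0.7, 0.0]
width: 0.411
grip_force: 0.0
time: 2.1
tool_pos: [0.4271, -0.1594, 0.2307]
tcp_rot: [-1.442, -2.79, 0.0]
wrist_force: [-0.2, -0.3, 0.4]
width: 0.411
grip_force: 0.0
time: 2.77
tool_pos: [0.4272, -0.1588, 0.2308]
tcp_rot: [-2.588, -1.779, 0.001]
wrist_force: [0.3, 0.3, 0.4]
width: 0.406
grip_force: 0.0
time: 3.43
tool_pos: [0.4272, -0.1588, 0.2308]
tcp_rot: [-3.122, -0.346, 0.001]
wrist_force: [0.4, -0.2, 0.4]
width: 0.409
grip_force: 0.0
time: 3.68
tool_pos: [0.4273, -0.1589, 0.2309]
tcp_rot: [-3.137, -0.168, 0.001]
wrist_force: [-0.8, 0.3, 0.2]
width: 0.406
grip_force: 0.0
3.6833 [-0.41 -0.16  2.05 -0.    1.25  1.05]
[[ 0.994  0.107 -0.001]
 [ 0.107 -0.994  0.   ]
 [-0.001 -0.    -1.   ]] [ 0.42732985 -0.15889389  0.23092665]
```

View pics/w1.png

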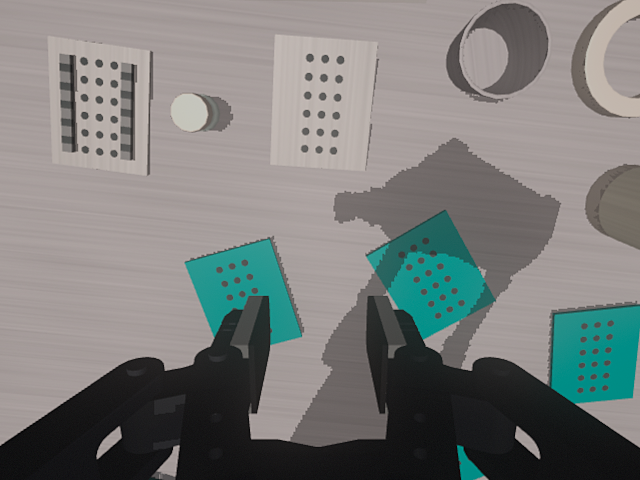

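The wrist view shows the rack's near edge from (271,164) to (364,170). Turquoise plates sit below it at (245,290) and (430,275), so I check their extents before descending.

```bash
python3 - <<'E'
from h import *
np.set_printoptions(precision=3,suppress=True)
for n,p in dict(aL=(271,164),aR=(364,170),bL=(275,35),bR=(378,41),tL1=(187,262),tL2=(271,238),tL3=(301,335),tR1=(445,211),tR2=(367,256),tR3=(424,340)).items(): print(n,ray("wrist",p,.01)[:2])
E
```

```text
aL [ 0.455 -0.117]
aR [ 0.458 -0.195]
bL [ 0.554 -0.113]
bR [ 0.558 -0.193]
tL1 [ 0.36  -0.049]
tL2 [ 0.391 -0.122]
tL3 [ 0.299 -0.157]
tR1 [ 0.431 -0.27 ]
tR2 [ 0.383 -0.208]
tR3 [ 0.306 -0.274]
```

Clear. Descend to about 20 mm, then feel for the counter.

```bash
python3 -m crank '[[[0,0,4,0,0,0],[0,0,4,0,0,0],[0,0,4,0,0,0],[0,0,4,0,0,0],[0,0,3,0,0,0],[0,0,1.2,0,0,0],[0,0,0.4,0,0,0],[0,0,0,0,0,0]]]'
python3 -m crank '[[[0,0,0.2,0,0,0],[0,0,0.2,0,0,0],[0,0,0.1,0,0,0],[0,0,0,0,0,0]]]'
```

```text
time: 4.4
tool_pos: [0.4266, -0.1586, 0.0241]
tcp_rot: [-3.136, -0.165, 0.004]
wrist_force: [-0.1, -0.6, 0.3]
width: 0.409
grip_force: 0.0
time: 4.73
tool_pos: [0.4285, -0.1594, 0.0213]
tcp_rot: [3.136, 0.163, 0.003]
wrist_force: [-0.7, 0.7, -0.3]
width: 0.409
grip_force: 0.0
```

```bash
python3 -m crank '[[[0,0,0.5,0,0,0],[0,0,0.4,0,0,0],[0,0,0.2,0,0,0],[0,0,0,0,0,0]]]'
python3 -m crank '[[[0,0,0.2,0,0,0],[0,0,0.1,0,0,0],[0,0,0,0,0,0]]]'
```

```text
time: 5.07
tool_pos: [0.427, -0.1587, 0.0086]
tcp_rot: [-3.137, -0.163, 0.002]
wrist_force: [-0.3, 0.8, 0.2]
width: 0.408
grip_force: 0.0
time: 5.32
tool_pos: [0.4274, -0.1589, 0.006]
tcp_rot: [-3.137, -0.163, 0.001]
wrist_force: [0.4, -0.4, -0.1]
width: 0.409
grip_force: 0.0
```

```bash
python3 -m crank '[[[0,0,0.1,0,0,0],[0,0,0.1,0,0,0],[0,0,0,0,0,0]]]' | egrep 'pos|force'
python3 -m crank '[[[0,0,0.1,0,0,0],[0,0,0.1,0,0,0],[0,0,0,0,0,0]]]'| egrep 'pos|force'
python3 -m crank '[[[0,0,0.1,0,0,0],[0,0,0,0,0,0]]]'| egrep 'pos|force'
```

```text
tool_pos: [0.4275, -0.159, 0.0042]
wrist_force: [-0.4, -0.1, 0.1]
grip_force: 0.0
tool_pos: [0.4275, -0.159, 0.0021]
wrist_force: [-0.4, -0.5, -0.1]
grip_force: 0.0
tool_pos: [0.4275, -0.159, 0.0011]
wrist_force: [0.1, -0.5, 0.3]
grip_force: 0.0
```

```bash
python3 -m crank '[[[0,0,0.1,0,0,0],[0,0,0.1,0,0,0],[0,0,0,0,0,0]]]' | egrep 'pos|wrist_f'
python3 -m crank '[[[0,0,0.1,0,0,0],[0,0,0,0,0,0]]]'| egrep 'pos|wrist_f'
python3 -m crank '[[[0,0,0.1,0,0,0],[0,0,0,0,0,0]]]'| egrep 'pos|wrist_f'
```

```text
tool_pos: [0.4277, -0.159, -0.0008]
wrist_force: [-0.8, -0.2, 0.1]
tool_pos: [0.4277, -0.1591, -0.0009]
wrist_force: [-3.1, 1.6, 9.3]
tool_pos: [0.4277, -0.1591, -0.001]
wrist_force: [-6.0, 2.4, 18.7]
```

```bash
python3 -m crank '[[[0,0,-0.33,0,0,0],[0.4,0,0,0,0,0],[0.5,0,0,0,0,0],[0.4,0,0,0,0,0],[0.2,0,0,0,0,0],[0.2,0,0,0,0,0],[0.2,0,0,0,0,0],[0.2,0,0,0,0,0]]]' | egrep 'pos|wrist_f'
python3 -m crank '[[[0.3,0,0,0,0,0],[0.3,0,0,0,0,0],[0.3,0,0,0,0,0],[0.3,0,0,0,0,0],[0.3,0,0,0,0,0],[0.3,0,0,0,0,0],[0.3,0,0,0,0,0],[0.3,0,0,0,0,0]]]'| egrep 'pos|wrist_f'
python3 - <<'E'
from h import *
a=read_camera("scene")[215:355,150:350];b=read_camera("side")[205:345,290:490]
cv2.imwrite("pics/p2.png",np.hstack([cv2.resize(c,(400,280),interpolation=cv2.INTER_CUBIC) for c in(a,b)]))
E
```

```text
tool_pos: [0.4482, -0.1567, 0.0002]
wrist_force: [-0.8, -0.2, 0.0]
tool_pos: [0.4727, -0.1543, 0.0006]
wrist_force: [-0.2, -0.2, 0.6]
```

View pics/p2.png

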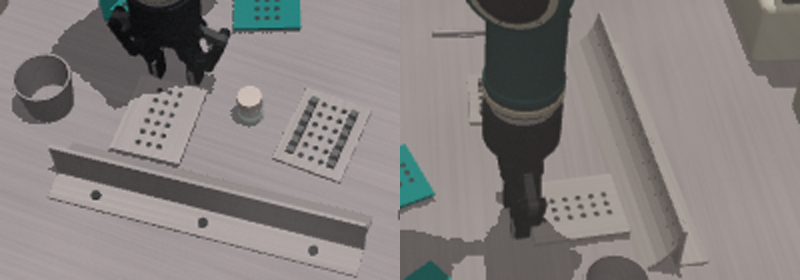

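The rack is sliding ahead of the fingers, square to the stop, with its front edge (scene half, about (145,155)) nearly at the cove. Keep pushing.

```bash
for i in 1; do python3 -m crank '[[[0.3,0,0,0,0,0],[0.3,0,0,0,0,0],[0.3,0,0,0,0,0],[0.3,0,0,0,0,0],[0.3,0,0,0,0,0],[0.3,0,0,0,0,0],[0.3,0,0,0,0,0],[0.3,0,0,0,0,0]]]'| egrep 'pos|wrist_f'; done
python3 -m crank '[[[0.3,0,0,0,0,0],[0.3,0,0,0,0,0],[0.3,0,0,0,0,0],[0.3,0,0,0,0,0]]]'| egrep 'pos|wrist_f'
python3 -m crank '[[[0.3,0,0,0,0,0],[0.3,0,0,0,0,0],[0.3,0,0,0,0,0],[0.3,0,0,0,0,0]]]'| egrep 'pos|wrist_f'
```

```text
tool_pos: [0.4962, -0.1517, 0.0004]
wrist_force: [-1.1, -0.8, -0.5]
tool_pos: [0.5081, -0.1505, 0.0004]
wrist_force: [-3.4, -0.3, -1.3]
tool_pos: [0.52, -0.1493, 0.0003]
wrist_force: [-2.2, -0.0, -2.2]
```

```bash

python3 -m crank '[[[0.3,0,0,0,0,0],[0.3,0,0,0,0,0],[0.3,0,0,0,0,0],[0.3,0,0,0,0,0]]]'| egrep 'pos|wrist_f'
python3 -m crank '[[[0.3,0,0,0,0,0],[0.3,0,0,0,0,0],[0.3,0,0,0,0,0],[0.3,0,0,0,0,0]]]'| egrep 'pos|wrist_f'
python3 -m crank '[[[0.2,0,0,0,0,0],[0.2,0,0,0,0,0],[0.2,0,0,0,0,0]]]'| egrep 'pos|wrist_f'
python3 - <<'E'
from h import *
a=read_camera("scene")[215:355,150:350];b=read_camera("side")[205:345,290:490]
cv2.imwrite("pics/p3.png",np.hstack([cv2.resize(c,(400,280),interpolation=cv2.INTER_CUBIC) for c in(a,b)]))
E
```

```text
tool_pos: [0.5333, -0.1483, 0.0012]
wrist_force: [-2.3, -0.3, 0.8]
tool_pos: [0.5433, -0.1469, 0.0008]
wrist_force: [-2.7, -0.1, 2.3]
tool_pos: [0.5503, -0.1463, 0.0007]
wrist_force: [-3.7, -0.6, 2.9]
```

View pics/p3.png

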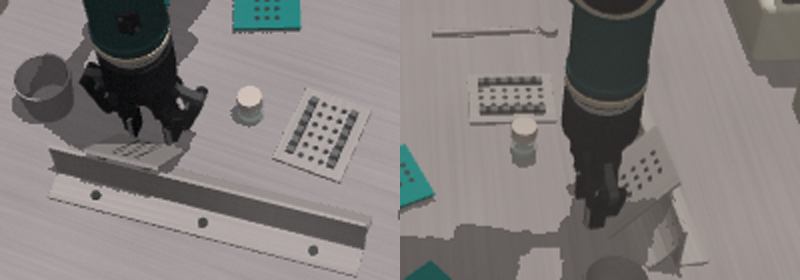

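The rack is tipped up against the cove at about 45 degrees. A little more pushing brings it home.

```bash

python3 -m crank '[[[0.2,0,0,0,0,0],[0.2,0,0,0,0,0],[0.2,0,0,0,0,0],[0,0,0,0,0,0]]]'| egrep 'pos|wrist_f'
python3 -m crank '[[[0.2,0,0,0,0,0],[0.2,0,0,0,0,0],[0.2,0,0,0,0,0],[0,0,0,0,0,0]]]'| egrep 'pos|wrist_f'
python3 - <<'E'
from h import *
a=read_camera("scene")[235:335,150:290];b=read_camera("side")[235:335,350:490]
cv2.imwrite("pics/p4.png",np.hstack([cv2.resize(c,(400,286),interpolation=cv2.INTER_CUBIC) for c in(a,b)]))
E
```

```text
tool_pos: [0.5565, -0.1456, 0.0007]
wrist_force: [-1.7, 0.5, 1.8]
tool_pos: [0.5627, -0.145, 0.0006]
wrist_force: [-1.0, -0.5, 0.7]
```

View pics/p4.png

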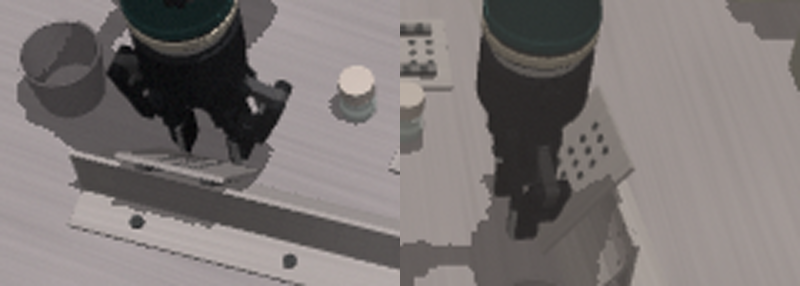

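The rack's top edge now overhangs the rim: scene half about (115,152) to (227,183), side half about (598,92) to (632,170). Wrist force is near zero, so it leans on its own. I back off, rise and check its height.

```bash

python3 -m crank '[[[-0.5,0,0,0,0,0],[-1,0,0,0,0,0],[-2,0,0,0,0,0],[-1.5,0,-1,0,0,0],[0,0,-3,0,0,0],[0,0,-4,0,0,0],[0,0,-4,0,0,0],[0,0,-3,0,0,0]]]' 0| egrep 'time|pos|wrist_f'
python3 - <<'E'
from h import *
np.set_printoptions(precision=4,suppress=True)
f=lambda p:(150+p[0]*.35,235+p[1]*.35); g=lambda p:(350+(p[0]-400)*.35,235+p[1]*.35)
print(tri(f((227,183)),g((598,92))),tri(f((115,152)),g((632,170))))
im=read_camera("scene")[235:335,150:290];cv2.imwrite("pics/p5.png",np.hstack([cv2.resize(im,(400,286),interpolation=cv2.INTER_CUBIC),cv2.resize(read_camera("side")[235:335,350:490],(400,286),interpolation=cv2.INTER_CUBIC)]))
E
```

```text
time: 11.78
tool_pos: [0.512, -0.1505, 0.1535]
wrist_force: [0.9, -0.7, 0.6]
[ 0.6253 -0.0972  0.0753] [ 0.6327 -0.1793  0.0815]
```

View pics/p5.png

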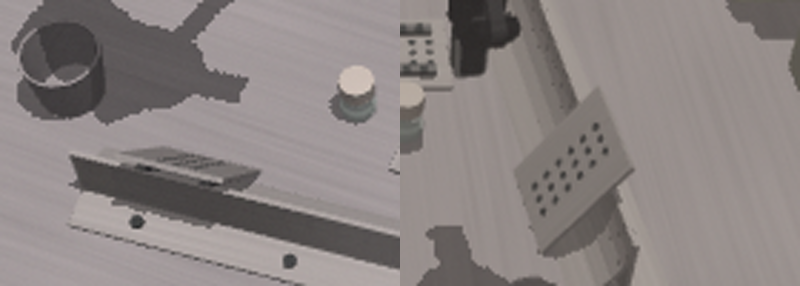

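It leans unaided; its top edge is at about (0.629, -0.138, 0.08). Reach over with shut fingers and go down behind it.

```bash

python3 -m crank '[[[3.5,0,0,0,0,0],[4,0,0,0,0,0],[4,0,0,0,0,0],[3.5,0,0,0,0,0],[0,0,0,0,0,0],[0,0,0,0,0,0]]]' 0| egrep 'time|pos|wrist_f|width'
python3 -m crank '[[[0,0,3,0,0,0],[0,0,3,0,0,0],[0,0,2.3,0,0,0],[0,0,0,0,0,0]]]' | egrep 'time|pos|wrist_f'
```

```text
time: 12.38
tool_pos: [0.6614, -0.1342, 0.1484]
wrist_force: [-0.7, -0.9, 0.4]
width: -0.001
time: 12.72
tool_pos: [0.6542, -0.1336, 0.0605]
wrist_force: [-1.8, 0.9, -1.3]
```

```bash

python3 -m crank '[[[0,0,-0.4,0,0,0],[0,0,0,0,0,0],[0,0,0,0,0,0]]]' | egrep 'time|pos|wrist_f'
python3 -m crank '[[[-0.4,0,0,0,0,0],[-0.4,0,0,0,0,0],[-0.4,0,0,0,0,0],[-0.4,0,0,0,0,0],[-0.4,0,0,0,0,0],[0,0,0,0,0,0]]]' | egrep 'time|pos|wrist_f'
```

```text
time: 12.97
tool_pos: [0.663, -0.1353, 0.0747]
wrist_force: [-0.5, 0.5, 0.5]
time: 13.47
tool_pos: [0.6405, -0.1368, 0.0716]
wrist_force: [-0.4, 0.6, -0.4]
```

```bash

python3 -m crank '[[[-0.4,0,0,0,0,0],[-0.4,0,0,0,0,0],[-0.4,0,0,0,0,0],[-0.4,0,0,0,0,0],[-0.4,0,0,0,0,0]]]' | egrep 'time|pos|wrist_f'
python3 -m crank '[[[-0.4,0,0,0,0,0],[-0.4,0,0,0,0,0],[-0.4,0,0,0,0,0],[-0.4,0,0,0,0,0],[-0.4,0,0,0,0,0]]]' | egrep 'time|pos|wrist_f'
python3 - <<'E'
from h import *
a=read_camera("scene")[235:335,150:290];b=read_camera("side")[205:305,350:490]
cv2.imwrite("pics/p6.png",np.hstack([cv2.resize(c,(400,286),interpolation=cv2.INTER_CUBIC) for c in(a,b)]))
E
```

```text
time: 13.88
tool_pos: [0.621, -0.1388, 0.0715]
wrist_force: [0.2, 0.2, -0.2]
time: 14.3
tool_pos: [0.6012, -0.1409, 0.0715]
wrist_force: [0.2, 0.0, 0.1]
```

View pics/p6.png

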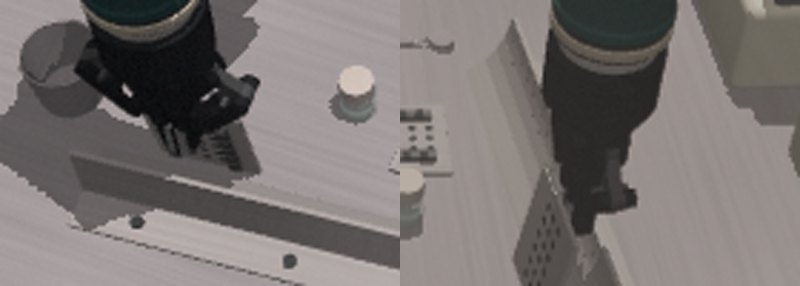

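The rack stands nearly upright, rib face now visible (scene half, about (215,145)), with the fingers behind it. Continue until it falls. This was my tenth picture, so from here I check by numbers.

```bash

python3 -m crank '[[[-0.4,0,0,0,0,0],[-0.4,0,0,0,0,0],[-0.4,0,0,0,0,0],[-0.4,0,0,0,0,0],[-0.4,0,0,0,0,0],[-0.4,0,0,0,0,0],[-0.4,0,0,0,0,0],[-0.4,0,0,0,0,0]]]' | egrep 'time|pos|wrist_f'
python3 -m crank '[[[-0.4,0,0,0,0,0],[-0.4,0,0,0,0,0],[-0.4,0,0,0,0,0],[0,0,-2,0,0,0],[0,0,-4,0,0,0],[0,0,-4,0,0,0]]]' | egrep 'time|pos|wrist_f'
python3 -m crank '[[[0,0,-4,0,0,0],[0,0,-4,0,0,0],[0,0,-2,0,0,0],[0,0,0,0,0,0],[0,0,0,0,0,0]]]' | egrep 'time|pos|wrist_f'
python3 - <<'E'
from h import *
np.set_printoptions(precision=3,suppress=True)
im={n:read_camera(n) for n in("scene","side","wrist")}
for n in im: cv2.imwrite(f"pics/{n}7.png",im[n])
# rack outline: brighter than counter, low saturation; keep patches near the expected spot
for n in im:
    g=cv2.cvtColor(im[n],cv2.COLOR_BGR2GRAY); d=cv2.Canny(g,40,120); d=cv2.morphologyEx(d,cv2.MORPH_CLOSE,np.ones((9,9)))
    cs,_=cv2.findContours(d,cv2.RETR_EXTERNAL,cv2.CHAIN_APPROX_SIMPLE)
    for c in cs:
        if cv2.contourArea(c)<300: continue
        q=cv2.boxPoints(cv2.minAreaRect(c)); w=np.array([ray(n,p,.004)[:2] for p in q]); m=w.mean(0)
        if abs(m[0]-.52)<.09 and -.3<m[1]<.1: print(n,m,np.linalg.norm(w[1]-w[0]).round(3),np.linalg.norm(w[2]-w[1]).round(3),w.ravel())
E
```

```text
time: 15.07
tool_pos: [0.5694, -0.1443, 0.0716]
wrist_force: [0.1, -0.2, 0.4]
time: 15.57
tool_pos: [0.5556, -0.1449, 0.1703]
wrist_force: [1.8, 0.5, -0.1]
time: 15.98
tool_pos: [0.5588, -0.1458, 0.2738]
wrist_force: [0.1, -0.7, -0.3]
scene [0.489 0.028] 0.109 0.093 [ 0.54  -0.015  0.431 -0.02   0.439  0.072  0.545  0.072]
wrist [ 0.485 -0.055] 0.054 0.035 [ 0.482 -0.024  0.517 -0.065  0.489 -0.086  0.453 -0.045]
wrist [0.486 0.027] 0.107 0.083 [ 0.43   0.075  0.537  0.066  0.541 -0.017  0.435 -0.014]
wrist [ 0.45  -0.158] 0.423 0.571 [ 0.206  0.191  0.627  0.147  0.685 -0.421  0.282 -0.55 ]
```

```bash

python3 -m crank '[[[-3.5,0,0,0,0,0],[-3.5,0,0,0,0,0],[-3,0,0,0,0,0],[-2,0,0,0,0,0],[0,0,0,0,0,0],[0,0,0,0,0,0]]]' | egrep 'time|pos|wrist_f'
python3 - <<'E'
from h import *
np.set_printoptions(precision=3,suppress=True)
im=read_camera("wrist"); cv2.imwrite("pics/w8.png",im); M=P("wrist")
px=lambda X:(lambda h:(h[:2]/h[2]).round(0))(M@np.r_[X,1])
print('expected',px([.523,-.148,.005]),px([.487,.028,.005]))
g=cv2.cvtColor(im,cv2.COLOR_BGR2GRAY)
for th in(90,110):
  cs,_=cv2.findContours(cv2.morphologyEx((g<th).astype(np.uint8),cv2.MORPH_CLOSE,np.ones((5,5))),cv2.RETR_EXTERNAL,cv2.CHAIN_APPROX_SIMPLE)
  for c in cs:
    if cv2.contourArea(c)<150: continue
    r=cv2.minAreaRect(c); w=[ray("wrist",p,.009)[:2] for p in cv2.boxPoints(r)]; m=np.mean(w,0)
    if .4<m[0]<.62 and -.25<m[1]<.1: print(th,np.round(r[0]),m,np.linalg.norm(w[1]-w[0]).round(3),np.linalg.norm(w[2]-w[1]).round(3))
E
```

```text
time: 16.63
tool_pos: [0.4372, -0.1576, 0.2698]
wrist_force: [-0.0, 0.5, -0.2]
expected [316.  99.] [121. 119.]
90 [147. 124.] [0.484 0.003] 0.074 0.01
90 [ 94. 116.] [0.486 0.05 ] 0.011 0.075
110 [226. 122.] [ 0.494 -0.068] 0.026 0.03
110 [148. 124.] [0.484 0.002] 0.074 0.012
110 [297. 112.] [ 0.509 -0.132] 0.018 0.057
110 [ 99. 117.] [0.486 0.046] 0.021 0.075
```

```bash

python3 - <<'E'
from h import *
g=cv2.imread("pics/w8.png",0); r=g[10:200,240:400]
s=cv2.resize(r,(53,38),interpolation=cv2.INTER_AREA)
print(s.min(),s.max())
for row in s: print(''.join(" .:-=+*#%@"[min(9,max(0,int((v-50)/14)))] for v in row))
E
```

```text
84 185
#####################################################
#####################################################
######**#*****#######################################
#####################################################
#####################################################
#####################################################
###########%%%%%%%%%%%%%%%%%%%%%%%%%%%%%%############
##########%@@@@@@@@@@@@@@@@@@@@@@@@@@@@@%*###########
##########%@@@@@@@@@@@@@@@@@@@@@@@@@@@@@%############
##########%@@@@####@%*%@@##@@#*%@%##%@@@%############
##########%@@@@****@+:*@%:-@@=:*@****@%@%############
##########%@@@@=--=@@@@@@@@@@@%@@+--*@%@%############
##########%@@@@+===@@@@@@@@@@@@@@+--=%%@#############
###########@@@@#**+@+:#@%-=@@=-#@****@%@%############
###########@@@@+==+@%*%@@*#@@#*%@+++*@%@%############
###########@@@@=--=%@@@@@@@@@@@@@=::*@%@%############
###########@@@@#**=%*=#@%+*@@*+%@*++%@%@%############
###########@@@@#**+@*=#@%=*@@+=%@***%@%@#############
###########@@@@=-:=@@@@@@@@@@@@@%---*@%@#############
###########@@@@*++*@%*%@@*%@@##@%++=#@%@#%%%%%%%%%%%%
###########@@
[... 258 characters left out ...]
##########@@@@*==+@@%@@@@@@@@@@%---%%@@%############
###########@@@@#**+%+:#@#:+@%--%%***@%@%#############
###########@@@@@%%%@@%@@@%%@@%%@%%%%%%@%#############
###########%@@@@@@@@@@@@@@@@@@@@@@@@@%@%#############
###########%@@%%%@@@@@%%@@@@%%%%@@@@@%@%#############
%%%%%%################%#################%%%%%%##%####
##########%%%%%%%%%%%%%%%%%%%%%%%%%%%%###############
#####%%#%%#%####%##%#%%%%%%%%%%%%%%%%%%%%%#%%%%%%%#*=
############%%%%%%%%%%%%%%%%%%%%%%%%%%%%%%%%%#%###===
#####################%%%%%%%%%%%%%%%%%%%%%%%#%%%#====
%%%%%%%%%%%%%%%%%%%%%%%%%%%%#######++=*+==+===+======
###%%%%%%%%%%%%%%%%%%%%%%%%%%%%%%%#==================
#########%%%%%%%%%%%%%%%%%%%%%%%%%%+=================
```

```bash

python3 - <<'E'
from h import *
w=np.array([ray("wrist",p,.004)[:2] for p in((270,44),(363,44),(273,158),(359,158))]);c=w.mean(0)
print(w.round(3),c.round(3)); u=np.array([.994,.107]);print("x before stop",(c-np.array([.577,-.057]))@u, "y",(c-np.array([.577,-.057]))@[-.107,.994])
print(read_state()["wrist_force"].round(1)); print(finish_job())
E
```

```text
[[ 0.564 -0.103]
 [ 0.572 -0.184]
 [ 0.466 -0.113]
 [ 0.474 -0.193]] [ 0.519 -0.148]
x before stop -0.06721103379162512 y -0.08459999829637635
[-0.   0.1  0.1]
the job is handed in; nothing more can be done
None
```

The rack was tipped up against the stop and toppled back; by my last wrist-camera measurement it lies flat, ribs up, its centre about 67 mm before the cove line, and the job is handed in (no verdict was returned).

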